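# Find the hidden socket of the moisture tester by feel

### The arm

A 6-joint arm with a two-finger parallel gripper is mounted at the origin on the work surface. World frame = base frame: x ahead of the robot, y to its left, z up, the work surface at z = 0. Lengths are in m, angles in rad, forces in N, time in s.
With the tool pointing down it reaches from about 0.3 to 0.775 m from the base axis. Payload 14.6 kg.
Tool frame: the origin (TCP) lies at the very end of the fingers, on their centre line; the grasp point (between the pads) lies hold_point_z behind it (hold_point_z is the distance from the TCP to the grasp point, in m); y points along the fingers, z is the direction in which the jaws open and shut, and the axes are right-handed (so a half turn about y gives the same grasp; the last joint's range is limited). The gripper opens to 85 mm and grips with 20 to 120 N. Pads are 22 mm wide; open, the fingers measure 114 mm over their backs; the gripper's body (76 mm by 85 mm) begins 54 mm behind the grasp point. The pads swing forward as they close: fully open they stand 13 mm farther back than shut.
Start: joints at [1.24, 0.3, 1.521, -0, 1.321, -0.067], TCP at [0.143, 0.531, 0.231] pointing down, gripper open.
Joint ranges: [-3.03, 3.03], [-0.79, 2.21], [0.23, 2.52], [-1.04, 4.18], [0, 3.07], [-2.55, 2.55]. Speed limits (rad/s): [2.22, 2.22, 2.57, 3.14, 3.14, 3.14].

### API

Orientations are given as a unit quaternion [x, y, z, w].
In Python, from bench import * gives the robot as it stands. The module is installed in compiled form; this text tells all that it offers.
- The arm moves only by the tool step_arm, never from a script. Its argument "targets" is a list of rows, each a list of 7 numbers: the finger opening in cm, from 0 to 8.54, then the shift along the tool's x, y, z in cm, then the turn, a rotation vector about the tool's x, y, z in rad. A call has 1 to 20 rows; each row shifts and turns the commanded pose from where the row before left it, along the tool's axes as they then stand; what a row does not reach is not made up. A row lasts 1/10 s, in which the tool goes at most 50 mm and 8.59 degrees, less where a joint would pass 70% of its speed; a pose out of reach is approached as far as the arm can. A call is refused whole if a number of a shift passes 5 or a number of a turn 0.15, either way. A call with a gripper value outside its range is refused whole. The fingers move at their own pace and stop on an object; the grip force is fixed at half the most. Time passes only in rows, so rows that do not move let the fingers close. It gives the time, the measured TCP pose, the force and the opening at its end, in the units of the state.
- read_state(): the state, without advancing time (a new reading comes with each control period).
- read_camera(name): name is "side" or "top" or "wrist"; returns a dict with "color" (480x640x3 uint8, blue, green, red), "vfov" (degrees; the focal length in pixels is half the picture's height over the tangent of half this angle, whatever the lens; pixels are square), "cx", "cy" (the principal point, pixels), "world_from_camera" (4x4, takes a point from camera to world coordinates); the wrist camera has in their place "hand_eye" (4x4, takes a point from camera to tool coordinates, whose origin is the TCP and whose axes are the tool frame's). Camera axes: x right, y down, z forward; pixel columns grow to the right and rows downward; lengths in m; the calibration is good to about 2 mm. A picture is of the moment at which its call begins: read the wrist's pose just before it. There is no depth.
- job_done(): hands the job in, once; it reports no verdict.
The state is a dict: "clock": time; "qpos": joint angles; "dq": joint speeds; "joint_torque": joint torques, N m; "tcp_pos": TCP position; "eef_rot": TCP orientation; "force": force on the tool from outside, world axes, zero at the start; "torque": the same for the moment, N m; "gripper_width": finger opening in m.
Only numpy, scipy, OpenCV 4.12 (cv2) and the standard library are available. Lean on these libraries where they do the work, as an engineer would, in place of code of your own. Each camera call takes 0.05 s, during which the arm holds its last target. There are 200 camera calls.

### The job

Take the steel probe out of its wooden holder, set its tip lightly on the black strip at either end of the slot in the tester's cover, and slide it along the slot, pressing lightly, until it drops into the hidden sprung socket. Push it fully home, with its collar flat on the cover, and let go. Never load the tester with more than 40 N, and leave the bowl, the jar and the brush alone.

Things in the scene. Friction and masses are not known exactly. Their poses are not given: they have to be found in the camera images.
- probe_grip (a point): Centre of the handle of the loose probe (about 150 g), which hangs upright by its collar in the holder. The handle is a black plastic square bar, 24 x 24 mm, 56 mm tall, its flat sides facing along this x and y; z points from the tip to the handle. Below the handle comes a round steel collar, then a steel shaft.
- probe_collar (a point): Centre of the flat underside of the probe's steel collar (30 mm across, 5 mm thick), 33 mm below the centre of the handle.
- probe_tip (a point): Lower end of the probe's round steel shaft, 78 mm below the centre of the handle and 45 mm below the collar's underside. The shaft is 12 mm across, its last 3 mm tapered to 7 mm across at the tip.
- holder: Fixed wooden block, 64 x 64 mm and 52 mm tall, with a vertical square hole of 15 mm through its middle, in which the probe stands. Origin: centre of its underside, on the bench.
- tester: Fixed grey steel box, 260 mm long (its y), 170 mm deep (x), 80 mm tall, z up, with a flat steel cover on top that has one slot along the middle; a dark display and three knobs on its +x side. Origin: centre of its underside, on the bench.
- slot_centre (a point): Centre of the slot, level with the cover's top face. The slot runs along y (110 mm long, ends at y = -55 and +55 mm; 15 mm wide) through the 6 mm thick cover. Its floor is a flat, rigid black strip, 6 mm below the cover's top. Hidden in the strip, on the slot's centre line between y = -27 and +27 mm and elsewhere every time, is the socket (see the strip).
- strip_face (a point): Centre of the slot's floor, 6 mm below slot_centre (it does not show the socket). The only socket is a 15 mm square bore, over 45 mm deep below the cover's top, closed flush by a black sprung shutter that looks like the strip. The shutter gives way to about half a newton, so a released probe stays down; the rest of the strip does not give. Home, the collar rests on the cover.
- bowl: Terracotta bowl, 110 mm across, 45 mm tall, standing on the bench, origin under its centre; leave it alone.
- jar: Closed glass jar, 64 mm across, 90 mm tall, standing on the bench, origin under its centre; leave it alone.
- brush: Hand brush lying on the bench; leave it alone.
Mind the look-alikes: they are no part of the job. Leave any turquoise or yellow look-alike of the part that bears probe_grip alone.

How it is judged:
By the outcome, as a careful person would: the job done as asked, in the order asked, and still so for the second after the job is handed in, with the robot touching nothing.
It also fails if it takes over 67 s, if anything falls off the work surface, if the arm or the gripper's body presses on something with over 40 N, if the wrist force passes 120 N, or if a joint passes its speed limit or range.

## Working session

There is one attempt and no reset: what is moved stays moved. The work goes in short steps, Python scripts to look and compute and a tool call to move; the robot and the scene stay as the last step left them, time stands still between calls to the robot, and variables do not carry over. Pictures are saved under pics/ and viewed, about 8 in all and at most 12, crops included, and the job is handed in when it is done.

Besides the shell and the picture viewer there is one more tool, called as a command line: name --pt "numbers of a row" for each row, then --argument value for the rest. step_arm: Moves the arm, as the interface text tells. Its arguments: {"type":"object","properties":{"targets":{"type":"array"}},"required":["targets"]}

```bash
mkdir -p pics
cat > h.py <<'E'
from bench import *
import numpy as np, cv2
from scipy.spatial.transform import Rotation as R
def cam(n):
    s=read_state(); c=read_camera(n)
    c['f']=240/np.tan(np.radians(c['vfov'])/2)
    if n=='wrist':
        T=np.eye(4);T[:3,:3]=R.from_quat(s['eef_rot']).as_matrix();T[:3,3]=s['tcp_pos']
        c['T']=T@np.array(c['hand_eye'])
    else: c['T']=np.array(c['world_from_camera'])
    return c
def save(n,f):
    c=cam(n); cv2.imwrite('pics/'+f+'.png',c['color'])
    np.savez('pics/'+f+'.npz',T=c['T'],f=c['f'],cx=c['cx'],cy=c['cy']); return c
def pt(f,u,v,z):
    d=np.load('pics/'+f+'.npz');T=d['T']
    r=T[:3,:3]@np.array([(u-d['cx'])/d['f'],(v-d['cy'])/d['f'],1]);o=T[:3,3]
    return o+r*(z-o[2])/r[2]
def px(f,p):
    d=np.load('pics/'+f+'.npz');T=d['T'];q=T[:3,:3].T@(np.array(p)-T[:3,3])
    return q[:2]/q[2]*d['f']+[d['cx'],d['cy']]
E
python3 - <<'E'
from h import *
s=read_state();print(s)
print(R.from_quat(s['eef_rot']).as_matrix().round(3))
for n in('top','side','wrist'):
    c=save(n,n+'0');print(n,c['vfov'],c['T'].round(3).tolist(), np.array(c.get('hand_eye',0)).round(3).tolist())
E
python3 -c "import bench;print([a for a in dir(bench) if a[0]!='_'])"
```

```text
{'clock': 0.0, 'qpos': array([ 1.24035640e+00,  3.00495887e-01,  1.52161112e+00, -7.13886926e-06,
        1.32070015e+00, -6.65611714e-02]), 'dq': array([ 0.00064133, -0.00137966,  0.00060749, -0.00105064,  0.00161311,
       -0.00110075]), 'joint_torque': array([-5.05787066e-04, -5.43495226e+01, -3.61795700e+01, -5.55491090e-05,
        3.93057431e-03, -3.41867735e-05]), 'tcp_pos': array([0.14335901, 0.53073411, 0.23069501]), 'eef_rot': array([ 0.70138244, -0.09310642,  0.09294187, -0.70053956]), 'force': array([ 1.1426292 , -1.1104694 ,  0.42670068]), 'torque': array([ 0.01243169, -0.0225957 , -0.02900997]), 'gripper_width': 0.085400414523679}
[[ 0.965 -0.     0.261]
 [-0.261 -0.001  0.965]
 [-0.    -1.    -0.001]]
top 44.20597628432329 [[0.004, -0.996, 0.088, 0.445], [-1.0, -0.004, -0.006, 0.016], [0.006, -0.088, -0.996, 1.404], [0.0, 0.0, 0.0, 1.0]] 0
side 54.72094154751411 [[0.915, -0.251, 0.315, 0.247], [-0.403, -0.558, 0.725, -0.719], [-0.006, -0.791, -0.612, 0.692], [0.0, 0.0, 0.0, 1.0]] 0
wrist 59.38101069776635 [[0.261, 0.932, 0.253, 0.079], [0.965, -0.252, -0.07, 0.548], [-0.001, 0.262, -0.965, 0.374], [0.0, 0.0, 0.0, 1.0]] [[0.0, 0.965, 0.262, -0.067], [0.0, -0.262, 0.965, -0.143], [1.0, -0.0, -0.0, -0.001], [0.0, 0.0, 0.0, 1.0]]
['IKError', 'hold_point_z', 'job_done', 'read_camera', 'read_state']
```

View pics/top0.png

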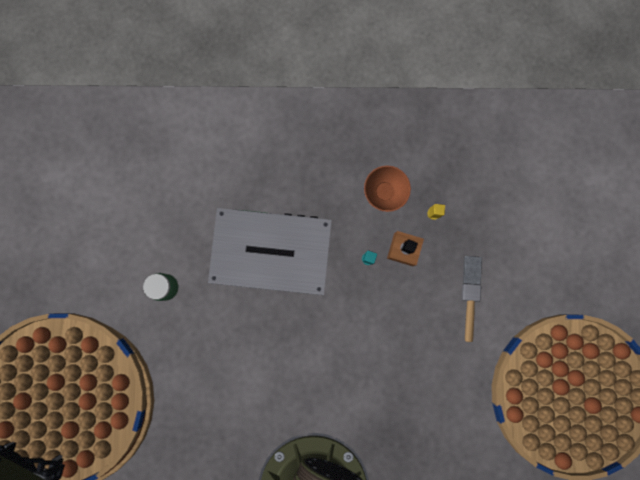

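View pics/side0.png

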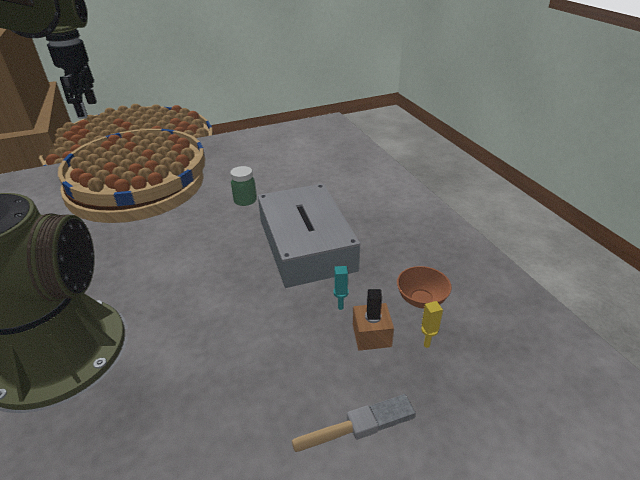

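Run:
```python
from h import *
t=cv2.imread('pics/top0.png')
a=cv2.resize(t[195:315,345:465],(480,480),interpolation=cv2.INTER_CUBIC)
b=cv2.resize(t[205:300,205:335],None,fx=4,fy=4,interpolation=cv2.INTER_CUBIC)[:, :520]
o=np.zeros((480,1000,3),np.uint8);o[:,:480]=a;o[:b.shape[0],480:]=b
cv2.imwrite('pics/crop0.png',o[:,:])
cv2.imwrite('pics/crop0.png',cv2.resize(o,(800,384)))
print(hold_point_z)
print('handle top',pt('top0',410,246,.113),'side',pt('side0',375,291,.113), 'yellow',pt('top0',438,210,.05),'turq',pt('top0',370,257,.05))
for uv in((246,250),(294,254)):print('slot',pt('top0',*uv,.080))
for uv in((221,213),(328,222),(214,278),(319,290)):print('screw',pt('top0',*uv,.080))
```

```text
0.0187
handle top [ 0.55530781 -0.20961559  0.113     ] side [ 0.55711858 -0.20820552  0.113     ] yellow [ 0.64459751 -0.28641304  0.05      ] turq [ 0.53490995 -0.12836353  0.05      ]
slot [0.54747416 0.15337381 0.08      ]
slot [0.53893865 0.04554744 0.08      ]
screw [0.63099516 0.21090878 0.08      ]
screw [ 0.61166104 -0.03071206  0.08      ]
screw [0.48438721 0.22400983 0.08      ]
screw [ 0.45857444 -0.01080585  0.08      ]
```

View pics/crop0.png

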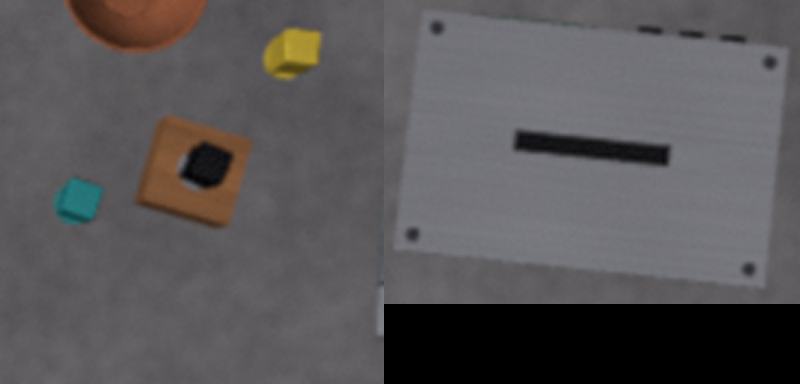

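The black probe stands in the wooden block (top view 410,246). The turquoise one (370,257) and the yellow one (437,212) are look-alikes. I'm moving above the black one.

step_arm --pt "5.5 2.95 0 -3.03 0 0 0" --pt "5.5 2.95 0 -3.03 0 0 0" --pt "5.5 2.95 0 -3.03 0 0 0" --pt "5.5 2.95 0 -3.03 0 0 0" --pt "5.5 2.95 0 -3.03 0 0 0" --pt "5.5 2.95 0 -3.03 0 0 0" --pt "5.5 2.95 0 -3.03 0 0 0" --pt "5.5 2.95 0 -3.03 0 0 0" --pt "5.5 2.95 0 -3.03 0 0 0" --pt "5.5 2.95 0 -3.03 0 0 0" --pt "5.5 2.95 0 -3.03 0 0 0" --pt "5.5 2.95 0 -3.03 0 0 0" --pt "5.5 2.95 0 -3.03 0 0 0" --pt "5.5 2.95 0 -3.03 0 0 0" --pt "5.5 2.95 0 -3.03 0 0 0" --pt "5.5 2.95 0 -3.03 0 0 0" --pt "5.5 2.95 0 -3.03 0 0 0" --pt "5.5 2.95 0 -3.03 0 0 0" --pt "5.5 2.95 0 -3.03 0 0 0" --pt "5.5 2.95 0 -3.03 0 0 0"

```text
clock: 2.15
tcp_pos: [0.5555, -0.2095, 0.2309]
eef_rot: [-0.701, 0.093, -0.093, 0.701]
force: [-0.2, 1.4, 0.1]
gripper_width: 0.0549
```

Run:
```python
from h import *
save('wrist','w1');s=read_state();print(s['clock'],s['tcp_pos'],s['qpos'],s['force'],R.from_quat(s['eef_rot']).as_matrix().round(3))
```

```text
2.2 [ 0.55688794 -0.21408285  0.23001105] [-4.28016654e-01  4.05557330e-01  1.38198471e+00 -9.39754889e-04
  1.35439265e+00 -1.73206869e+00] [ 2.18780422 -3.83285423  0.03169221] [[ 0.965 -0.001  0.263]
 [-0.263 -0.001  0.965]
 [-0.    -1.    -0.001]]
```

View pics/w1.png

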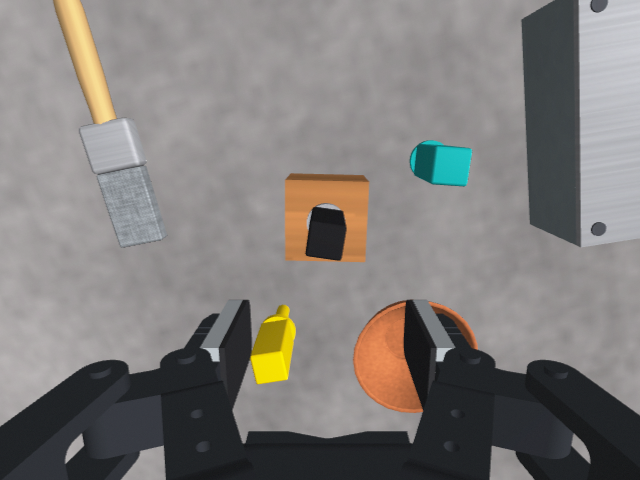

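Run:
```python
from h import *
for i in range(4): read_camera('top')
c=save('wrist','w2');s=read_state();print(s['tcp_pos'],s['force'])
cr=c['color'][165:275,275:385].astype(float)
cr=np.clip(255*(cr/255)**.5,0,255).astype(np.uint8)
cv2.imwrite('pics/w2c.png',cv2.resize(cr,(550,550),interpolation=cv2.INTER_CUBIC))
```

```text
[ 0.55469761 -0.20714743  0.23127009] [-0.83128653 -0.0451005  -0.09778855]
```

View pics/w2c.png

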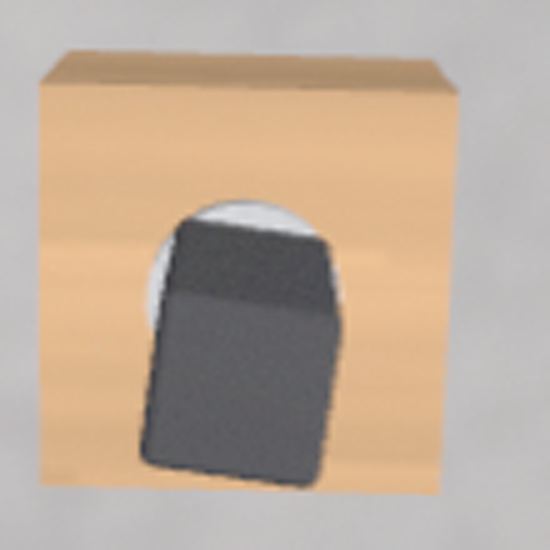

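Run:
```python
from h import *
s=read_state();print(s['tcp_pos'],s['clock'])
P=np.array([pt('w2',u/5+275,v/5+165,.113) for u,v in((165,288),(342,318),(320,488),(142,460))])
print(P.round(4));c=P.mean(0);print('centre',c)
e=P[1]-P[0]+P[2]-P[3];f=P[3]-P[0]+P[2]-P[1]
print(np.linalg.norm(e)/2,np.linalg.norm(f)/2)
M=R.from_quat(s['eef_rot']).as_matrix()
print('edge e in tool',M.T@e,'f',M.T@f)
print('ang about tool y e vs z', np.degrees(np.arctan2((M.T@e)[0],(M.T@e)[2])),np.degrees(np.arctan2(-(M.T@f)[2],(M.T@f)[0])))
print('shift tool',M.T@(c-s['tcp_pos']))
H=np.array([pt('w2',u/5+275,v/5+165,.052) for u,v in((42,83),(458,93),(440,492),(40,485))]);print('holder c',H.mean(0),np.linalg.norm(H[1]-H[0]))
print('handle tilt: probe may lean')
print('top', pt('top0',410,246,.113))
```

```text
[ 0.55469761 -0.20714743  0.23127009] 2.45
[[ 0.5401 -0.2168  0.113 ]
 [ 0.5497 -0.1962  0.113 ]
 [ 0.5708 -0.2046  0.113 ]
 [ 0.5612 -0.2258  0.113 ]]
centre [ 0.55545823 -0.21084452  0.113     ]
0.023061187318338103 0.02283521632919207
edge e in tool [7.71744849e-03 4.31534004e-06 4.54721279e-02] f [ 4.52857863e-02 -1.72997898e-05 -5.91486919e-03]
ang about tool y e vs z 9.632353124619058 7.441394262218125
shift tool [ 0.00173934  0.11826894 -0.00339023]
holder c [ 0.55582477 -0.21105945  0.052     ] 0.06334282010191855
handle tilt: probe may lean
top [ 0.55530781 -0.20961559  0.113     ]
```

step_arm --pt "5.5 0.15 0 -0.3 0 0.148 0" --pt "5.5 0 3 0 0 0 0" --pt "5.5 0 3 0 0 0 0" --pt "5.5 0 3 0 0 0 0" --pt "5.5 0 2 0 0 0 0" --pt "5.5 0 0 0 0 0 0" --pt "5.5 0 0 0 0 0 0"

```text
clock: 3.15
tcp_pos: [0.5559, -0.2106, 0.1224]
eef_rot: [0.692, -0.144, 0.145, -0.692]
force: [0.1, 0.2, 0.8]
gripper_width: 0.0547
```

Run:
```python
from h import *
read_camera('top');save('wrist','w3');s=read_state();M=R.from_quat(s['eef_rot']).as_matrix()
print(s['tcp_pos'],s['force'],M.T@(np.array([.5555,-.2107,.069])-s['tcp_pos']))
```

```text
[ 0.55625984 -0.21110778  0.12311412] [-0.45483772  0.5370764  -0.04467124] [-9.98237780e-04  5.41117375e-02  7.19232901e-05]
```

View pics/w3.png

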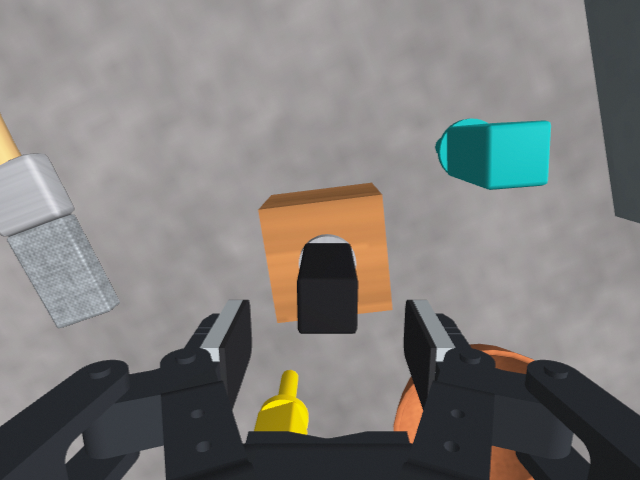

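The handle is square to the jaws and centred (columns 298–357, jaws centred at about 327). I'm descending and gripping.

step_arm --pt "5.5 0 2.0 0 0 0 0" --pt "5.5 0 2.0 0 0 0 0" --pt "5.5 0 1.4 0 0 0 0" --pt "5.5 0 0 0 0 0 0" --pt "0 0 0 0 0 0 0" --pt "0 0 0 0 0 0 0" --pt "0 0 0 0 0 0 0" --pt "0 0 0 0 0 0 0" --pt "0 0 0 0 0 0 0" --pt "0 0 0 0 0 0 0"

```text
clock: 4.25
tcp_pos: [0.5563, -0.2115, 0.0687]
eef_rot: [0.692, -0.144, 0.145, -0.692]
force: [-0.3, 0.8, 6.5]
gripper_width: 0.0231
```

step_arm --pt "0 0 -1.0 0 0 0 0" --pt "0 0 -2.0 0 0 0 0" --pt "0 0 -3.0 0 0 0 0" --pt "0 0 -3.0 0 0 0 0" --pt "0 0 -3.0 0 0 0 0" --pt "0 0 -2.4 0 0 0 0" --pt "0 0 0 0 0 -0.111 0" --pt "0 0 0 0 0 -0.111 0" --pt "0 0 0 0 0 -0.111 0" --pt "0 0.1 0 2.0 0 0 0" --pt "0 0.1 0 3.8 0 0 0" --pt "0 0.1 0 3.8 0 0 0" --pt "0 0.2 0 3.8 0 0 0" --pt "0 0.2 0 3.8 0 0 0" --pt "0 0.1 0 3.8 0 0 0" --pt "0 0.1 0 3.8 0 0 0" --pt "0 0.1 0 2.5 0 0 0" --pt "0 0.1 0 2.0 0 0 0" --pt "0 0 0 0 0 0 0" --pt "0 0 0 0 0 0 0"

```text
clock: 6.25
tcp_pos: [0.5895, 0.0799, 0.2117]
eef_rot: [0.707, -0.028, 0.028, -0.706]
force: [0.1, -0.6, -1.7]
gripper_width: 0.023
```

Run:
```python
from h import *
for i in range(3):read_camera('top')
save('wrist','w4');s=read_state();M=R.from_quat(s['eef_rot']).as_matrix()
print(s['tcp_pos'],s['force'],s['gripper_width'],M.round(3))
```

```text
[0.58967067 0.07912616 0.21147785] [-0.40268252 -0.4608311  -1.32557483] 0.023640446408587378 [[ 0.997  0.     0.08 ]
 [-0.08  -0.     0.997]
 [ 0.    -1.    -0.   ]]
```

View pics/w4.png

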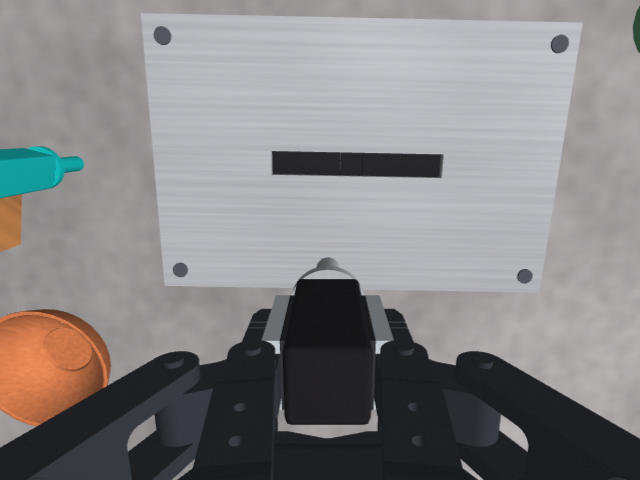

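Run:
```python
from h import *
c=cv2.imread('pics/w4.png')
a=cv2.resize(c[140:190,260:460],None,fx=4,fy=4,interpolation=cv2.INTER_CUBIC)
b=cv2.resize(c[245:295,260:460],None,fx=4,fy=4,interpolation=cv2.INTER_CUBIC)
o=np.vstack([a,b]);o=(255*(o/255.)**.5).astype(np.uint8);cv2.imwrite('pics/w4c.png',o)
for p in((271,151),(442,155),(442,178),(273,174)):print(pt('w4',*p,.08))
```

```text
[0.53162019 0.04727087 0.08      ]
[0.54283525 0.15576715 0.08      ]
[0.55743723 0.15563782 0.08      ]
[0.54613231 0.04689163 0.08      ]
```

View pics/w4c.png

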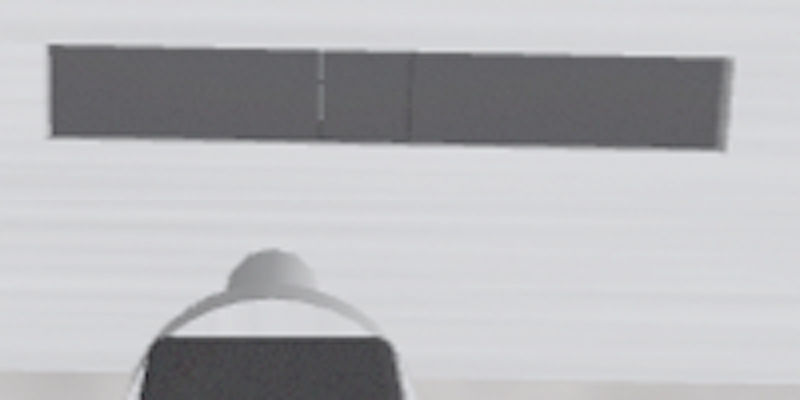

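Run:
```python
from h import *
from scipy.optimize import least_squares
s=read_state();M=R.from_quat(s['eef_rot']).as_matrix();t=np.load('pics/w4.npz')['T']
tcp=np.array([0.58967,0.07913,0.21148])
print('cam',t[:3,3])
C=[(272.5,151.25),(443.25,154.5),(441.75,177.75),(272.5,174.25)]
for z in(.08,.074):print(z,[pt('w4',*p,z)[:2].round(4) for p in C])
def tp(u,v,z):return M.T@(pt('w4',u,v,z)-tcp)
for z in(.150,.153):print('far edge tool',tp(328.2,257.5,z), 'sides',tp(317,266,z),tp(339.5,266,z))
P=[pt('w4',*p,.08) for p in C]
near=(P[2]+P[3])/2; d=P[2]-P[3];th=np.arctan2(d[0],d[1]);print('slope',np.degrees(th),np.linalg.norm(d))
n=np.array([np.cos(th),-np.sin(th)]);ctr=near[:2]-n*.0075;print('centre',ctr,'ends avg far',((P[0]+P[1])/2)[:2])
u=np.array([np.sin(th),np.cos(th)]);print('start end -46:',ctr-u*.046)
for q in (340.3,362.3):
  p=pt('w4',q,164,.074)[:2];print('line',(p-ctr)@u)
```

```text
cam [0.52302763 0.08395483 0.35457328]
0.08 [array([0.5319, 0.0482]), array([0.5426, 0.1566]), array([0.5573, 0.1555]), array([0.5463, 0.0466])]
0.074 [array([0.532 , 0.0474]), array([0.543 , 0.1582]), array([0.558, 0.157]), array([0.5468, 0.0457])]
far edge tool [-5.53023725e-03  6.14794735e-02 -8.73557896e-05] sides [-0.00100739  0.06148024 -0.00579776] [-0.00100548  0.06147958  0.0056771 ]
far edge tool [-6.42875405e-03  5.84793875e-02 -9.36807316e-05] sides [-0.00197223  0.05848014 -0.00572034] [-0.00197035  0.05847949  0.00558625]
slope 5.765456554090033 0.1094802391938109
centre [0.54430227 0.1017682 ] ends avg far [0.53721867 0.10238498]
start end -46: [0.53968127 0.0560009 ]
line -0.01095857389313015
line 0.0034649094021870614
```

step_arm --pt "0 0 0 0 0 0.02 0" --pt "0 -1.5 0 -0.8 0 0 0" --pt "0 -1.7 0 -1.0 0 0 0" --pt "0 -1.53 0 -1.0 0 0 0" --pt "0 0 2.0 0 0 0 0" --pt "0 0 2.0 0 0 0 0" --pt "0 0 1.5 0 0 0 0" --pt "0 0 0.8 0 0 0 0" --pt "0 0 0 0 0 0 0" --pt "0 0 0 0 0 0 0"

```text
clock: 7.45
tcp_pos: [0.5402, 0.0567, 0.149]
eef_rot: [-0.706, 0.035, -0.035, 0.706]
force: [-1.0, 0.1, -0.4]
gripper_width: 0.0239
```

Run:
```python
from h import *
for i in range(2):read_camera('top')
c=save('wrist','w5');s=read_state();M=R.from_quat(s['eef_rot']).as_matrix()
print(s['tcp_pos'],s['force'],s['gripper_width'],M.round(3), 'err',M.T@(np.array([.5399,.0560,.1357])-s['tcp_pos']))
o=c['color'][190:320,180:480];o=cv2.resize(o,None,fx=2.6,fy=2.6,interpolation=cv2.INTER_CUBIC);o=(255*(o/255.)**.5).astype(np.uint8)
cv2.imwrite('pics/w5c.png',o)
```

```text
[0.54017862 0.05682338 0.14905898] [ 0.79437187  0.75337307 -2.15821884] 0.02307619777256304 [[ 0.995  0.001  0.099]
 [-0.099  0.     0.995]
 [ 0.001 -1.     0.   ]] err [-0.00021262  0.0133586  -0.00084886]
```

View pics/w5c.png

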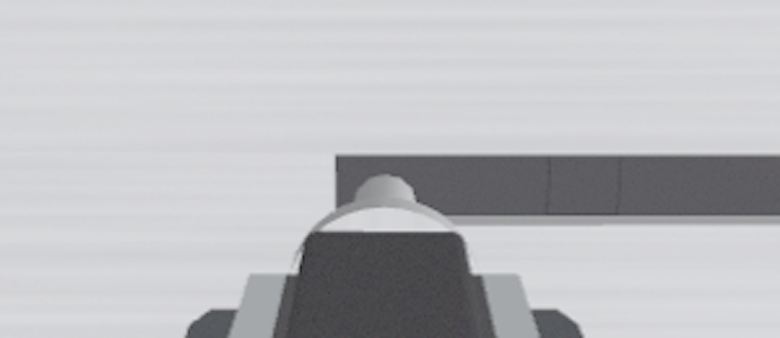

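Run:
```python
from h import *
tcp=np.array([.54018,.05682,.14906]);s=read_state();M=R.from_quat(s['eef_rot']).as_matrix()
def tp(u,v,z):return (M.T@(pt('w5',180+u/2.6,190+v/2.6,z)-tcp)).round(4)
print('edge -x',tp(386,155,.08),tp(700,155,.08),'edge +x',tp(700,223,.08),'floor edge',tp(700,215,.074),'end',tp(336,180,.08))
for z in(.0874,.0904):print('tip',tp(386,175,z),tp(357,195,z),tp(415,195,z))
print('lines',tp(548,185,.074),tp(620,185,.074))
```

```text
edge -x [-0.0074  0.0691  0.0001] [-0.0074  0.0691  0.0634] edge +x [0.0071 0.0691 0.0645] floor edge [0.0074 0.0751 0.0662] end [-0.0021  0.0691 -0.01  ]
tip [-0.0054  0.0617  0.0001] [-0.0013  0.0617 -0.0056] [-0.0013  0.0617  0.0058]
tip [-0.0063  0.0587  0.0001] [-0.0023  0.0587 -0.0055] [-0.0023  0.0587  0.0057]
lines [0.0008 0.0751 0.0339] [0.0008 0.0751 0.049 ]
```

step_arm --pt "0 0 0.4 0 0 0 0" --pt "0 0 0.4 0 0 0 0" --pt "0 0 0.3 0 0 0 0" --pt "0 0 0.1 0 0 0 0" --pt "0 0 0 0 0 0 0"

```text
clock: 8.1
tcp_pos: [0.5398, 0.0568, 0.1361]
eef_rot: [0.706, -0.035, 0.035, -0.706]
force: [-0.0, -0.1, -0.6]
gripper_width: 0.0234
```

step_arm --pt "0 0 0.05 0 0 0 0" --pt "0 0 0.05 0 0 0 0" --pt "0 0 0 0 0 0 0"

```text
clock: 8.4
tcp_pos: [0.54, 0.0568, 0.1356]
eef_rot: [-0.706, 0.035, -0.035, 0.706]
force: [-0.3, 0.6, 1.3]
gripper_width: 0.0236
```

step_arm --pt "0 0 0.05 0 0 0 0" --pt "0 0 0 0 0 0 0"

```text
clock: 8.6
tcp_pos: [0.5401, 0.0568, 0.1355]
eef_rot: [-0.706, 0.035, -0.035, 0.706]
force: [-2.4, 0.4, 6.6]
gripper_width: 0.0232
```

Contact on the strip at the expected height (about 8 N), so the tip is inside the slot. I'm sliding toward +y.

step_arm --pt "0 0 0 0.1 0 0 0" --pt "0 0 0 0.2 0 0 0" --pt "0 0 0 0.2 0 0 0" --pt "0 0 0 0.2 0 0 0" --pt "0 0 0 0.2 0 0 0"

```text
clock: 9.1
tcp_pos: [0.5412, 0.0653, 0.1355]
eef_rot: [0.707, -0.034, 0.035, -0.706]
force: [0.4, -4.0, 5.2]
gripper_width: 0.0229
```

step_arm --pt "0 0 0 0.2 0 0 0" --pt "0 0 0 0.2 0 0 0" --pt "0 0 0 0.2 0 0 0" --pt "0 0 0 0.2 0 0 0" --pt "0 0 0 0.2 0 0 0"

```text
clock: 9.6
tcp_pos: [0.5422, 0.0753, 0.1355]
eef_rot: [0.707, -0.034, 0.036, -0.706]
force: [-0.6, -4.6, 6.1]
gripper_width: 0.0234
```

step_arm --pt "0 0 0 0.2 0 0 0" --pt "0 0 0 0.2 0 0 0" --pt "0 0 0 0.2 0 0 0" --pt "0 0 0 0.2 0 0 0" --pt "0 0 0 0.2 0 0 0"

```text
clock: 10.1
tcp_pos: [0.5432, 0.0852, 0.1355]
eef_rot: [0.707, -0.034, 0.035, -0.706]
force: [-0.4, -3.8, 4.9]
gripper_width: 0.0236
```

step_arm --pt "0 0 0 0.2 0 0 0" --pt "0 0 0 0.2 0 0 0" --pt "0 0 0 0.2 0 0 0"

```text
clock: 10.4
tcp_pos: [0.5438, 0.0912, 0.1355]
eef_rot: [0.706, -0.034, 0.036, -0.706]
force: [-0.3, -2.9, 4.4]
gripper_width: 0.0236
```

step_arm --pt "0 0 0 0.1 0 0 0" --pt "0 0 0 0.1 0 0 0"

```text
clock: 10.6
tcp_pos: [0.5437, 0.0935, 0.135]
eef_rot: [0.706, -0.035, 0.035, -0.706]
force: [0.5, -2.8, 3.0]
gripper_width: 0.0237
```

step_arm --pt "0 0 0 0.1 0 0 0" --pt "0 0 0 0.1 0 0 0"

```text
clock: 10.8
tcp_pos: [0.5434, 0.0959, 0.1343]
eef_rot: [-0.706, 0.035, -0.035, 0.706]
force: [0.0, -0.0, -1.8]
gripper_width: 0.0236
```

The tip dropped and contact vanished at y≈0.096. I'll centre a little more and push down gently.

step_arm --pt "0 0 0 0.1 0 0 0" --pt "0 0 0.1 0.05 0 0 0" --pt "0 0 0.15 0 0 0 0" --pt "0 0 0.15 0 0 0 0" --pt "0 0 0 0 0 0 0"

```text
clock: 11.3
tcp_pos: [0.5437, 0.0971, 0.1305]
eef_rot: [0.706, -0.035, 0.035, -0.706]
force: [-0.4, -0.8, -0.7]
gripper_width: 0.0236
```

step_arm --pt "0 0 0.15 0 0 0 0" --pt "0 0 0.15 0 0 0 0" --pt "0 0 0 0 0 0 0"

```text
clock: 11.6
tcp_pos: [0.5438, 0.0971, 0.1275]
eef_rot: [0.706, -0.035, 0.035, -0.706]
force: [-0.2, -0.4, -0.8]
gripper_width: 0.0235
```

step_arm --pt "0 0 0.3 0 0 0 0" --pt "0 0 0.3 0 0 0 0" --pt "0 0 0.3 0 0 0 0" --pt "0 0 0 0 0 0 0"

```text
clock: 12.0
tcp_pos: [0.5436, 0.0971, 0.1182]
eef_rot: [0.706, -0.035, 0.035, -0.706]
force: [-0.3, -0.2, -0.7]
gripper_width: 0.0236
```

step_arm --pt "0 0 0.3 0 0 0 0" --pt "0 0 0.3 0 0 0 0" --pt "0 0 0.3 0 0 0 0" --pt "0 0 0.3 0 0 0 0" --pt "0 0 0.3 0 0 0 0" --pt "0 0 0.3 0 0 0 0" --pt "0 0 0 0 0 0 0"

```text
clock: 12.7
tcp_pos: [0.5436, 0.0971, 0.1003]
eef_rot: [0.706, -0.035, 0.035, -0.706]
force: [0.9, -0.7, -1.5]
gripper_width: 0.0235
```

step_arm --pt "0 0 0.15 0 0 0 0" --pt "0 0 0.1 0 0 0 0" --pt "0 0 0.05 0 0 0 0" --pt "0 0 0 0 0 0 0"

```text
clock: 13.1
tcp_pos: [0.5439, 0.0971, 0.0978]
eef_rot: [-0.706, 0.035, -0.035, 0.706]
force: [0.8, 0.4, -1.3]
gripper_width: 0.0235
```

step_arm --pt "0 0 0.05 0 0 0 0" --pt "0 0 0.05 0 0 0 0" --pt "0 0 0 0 0 0 0"

```text
clock: 13.4
tcp_pos: [0.5438, 0.0971, 0.0967]
eef_rot: [0.706, -0.035, 0.035, -0.706]
force: [0.0, -0.1, -1.6]
gripper_width: 0.0235
```

step_arm --pt "0 0 0.05 0 0 0 0" --pt "0 0 0 0 0 0 0"

```text
clock: 13.6
tcp_pos: [0.5439, 0.0971, 0.0966]
eef_rot: [0.706, -0.035, 0.035, -0.706]
force: [-3.4, 0.3, 4.3]
gripper_width: 0.0232
```

step_arm --pt "0 0 0.05 0 0 0 0" --pt "0 0 0 0 0 0 0"

```text
clock: 13.8
tcp_pos: [0.544, 0.0971, 0.0966]
eef_rot: [-0.706, 0.035, -0.035, 0.706]
force: [-5.8, -0.6, 9.6]
gripper_width: 0.0233
```

The collar is on the cover at the predicted height of 0.0966. I'm easing off, releasing and retreating.

step_arm --pt "0 0 -0.07 0 0 0 0" --pt "4.5 0 0 0 0 0 0" --pt "4.5 0 0 0 0 0 0" --pt "4.5 0 0 0 0 0 0" --pt "4.5 0 0 0 0 0 0" --pt "4.5 0 -0.5 0 0 0 0" --pt "4.5 0 -1.5 0 0 0 0" --pt "4.5 0 -2.5 0 0 0 0" --pt "4.5 0 -3 0 0 0 0" --pt "4.5 0 -3 0 0 0 0" --pt "4.5 0 -3 0 0 0 0" --pt "4.5 0 0 0 0 0 0" --pt "4.5 0 0 0 0 0 0"

```text
clock: 15.1
tcp_pos: [0.5439, 0.0971, 0.2319]
eef_rot: [-0.706, 0.035, -0.035, 0.706]
force: [-0.8, 0.6, -1.5]
gripper_width: 0.045
```

Run:
```python
from h import *
for i in range(2):read_camera('top')
a=save('wrist','w6')['color'];b=save('side','s6')['color'];s=read_state();print(s['tcp_pos'],s['force'],s['clock'])
o=np.hstack([a[100:400,120:520],b[140:440,220:620]]);cv2.imwrite('pics/fin.png',o)
```

```text
[0.54351396 0.0970778  0.23047329] [-0.12105972  0.09641703 -0.22633159] 15.3
```

View pics/fin.png

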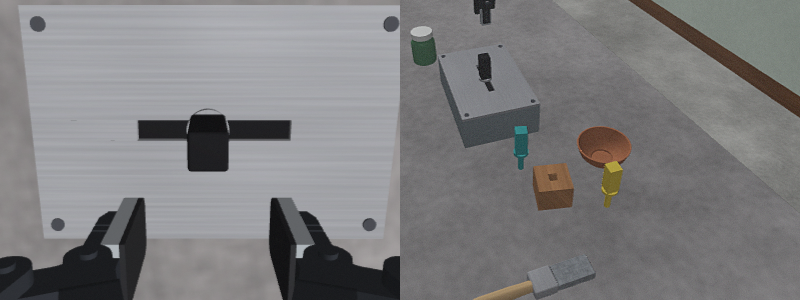

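Run:
```python
from h import *
print(px('w6',[.5438,.0971,.141])-[120,100], px('s6',[.5438,.0971,.141])-[220-400,140], px('s6',[.5438,.0971,.08])-[220-400,140])
job_done()
```

```text
[208.28925363 153.3810726 ] [484.60069103  54.68456205] [485.63153063  77.29130116]
the job is handed in; nothing more can be done
```

The probe is fully home in the socket with its collar on the cover. I let go of it and handed the job in at about 15 s of the 67 s allowed.

- **Pick:** I took the black probe from the wooden block and left the turquoise and yellow look-alikes alone.
- **Slide:** I set the tip on the strip about 10 mm from the slot's −y end with roughly 8 N. It then slid toward +y with about 5–8 N until it dropped in at y ≈ 0.096.
- **Seating:** It went down with almost no side force. The collar met the cover at the predicted height (TCP 0.0966 m), with about 11 N at the last push. I then eased off, opened the fingers and retreated upward. The highest loads I saw on the tester were far below 40 N, though I only read the force at the end of each move.

**Last checks:** The handle top in the wrist and side pictures matched where a seated probe should appear, to within my reading of the pictures. The probe stands upright, and the gripper is clear and reads about zero force. In the last side picture the bowl, jar, brush and look-alikes looked undisturbed, and no check disagreed.

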